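# Open the overlapping double doors of the bench tool cabinet

## Task

Open the plywood tool cabinet that stands on the bench so that its shelves can be got at: draw down the barrel bolt at the top of the right-hand door and swing that door wide open, and only then pull open the left-hand door, whose edge it overlaps. Leave both doors standing about square to the cabinet front or further, and do not knock over or push about the things that stand on and around the cabinet.

Things in the scene. Friction and masses are not known exactly. Their poses are not given: they have to be found in the camera images.
- cabinet: Plywood cabinet, 400 wide, 198 deep, 290 mm high; it does not move. Origin under its middle. x points from front to back, y to the left as seen facing the doors, z up. Door faces at x = -108 mm, meeting line at y = 0. The doors are 18 mm thick, hinged at the outer sides; they end 24 mm below the cabinet's top, under its 22 mm top board, whose front edge is set back 10 mm from the door faces.
- door_right (a joint): Swing of the right-hand door (198 mm wide), rad: 0 shut, growing as it opens to the front (counter-clockwise from above), stop at 1.8. Light hinge friction, about 0.1 N m; stays where it is left. An 8 mm thick cover strip along the whole height of its free edge laps 18 mm over the face of the left door, which therefore cannot open first.
- door_left (a joint): Swing of the left-hand door (198 mm wide), rad: 0 shut, growing as it opens to the front (clockwise from above), stop at 1.8. Same friction. It has no bolt; only the right-hand door's cover strip holds it shut.
- bolt (a joint): Travel of the barrel bolt at the top of the right-hand door, m: 0 fully up (shut), growing as its rod slides down the door, stop at 0.032. The rod is clear of its keeper from 0.018 on. About 2.5 N of friction; stays where it is left.
- bolt_knob (a point): Knob of the bolt: a level steel pin 12 mm thick ending in an 18 mm ball, standing out 55 mm from the right-hand door's face, 42 mm from its free edge; when shut, 45 mm below the cabinet's top. The point is on the pin's centre line, 40 mm out from the face (the ball's centre is 6 mm farther out). Bolt guides and the keeper above it stand out 20 mm.
- door_right_pull (a point): Middle of the right-hand door's pull: a level round steel bar, 11 mm thick, 84 mm long across the door, on a leg at each end; bar centre 50 mm out from the face, clear gap 44 mm behind it; 42 mm below the cabinet's top, 80 mm from the hinge along the door. Its x axis points into the door, z up.
- door_left_pull (a point): Middle of the left-hand door's pull, the mirror image of the right-hand one (its x axis also points into the door).
- door_right_hinge (a point): Point on the right-hand door's hinge axis (upright, at the outer edge of the door, in the plane of its face), at the height of the pulls.
- door_left_hinge (a point): Point on the left-hand door's hinge axis, at the height of the pulls.
- door_right_edge (a point): Top corner of the right-hand door at its free edge, on the face side.
- door_left_edge (a point): Top corner of the left-hand door at its free edge, on the face side.
- jar: Bystander: glass jar with a steel cap, 68 mm across, 85 mm high, on top of the cabinet; origin under its centre.
- screw_box: Bystander: cardboard box, 80 x 120 x 50 mm, on top of the cabinet; origin under its centre.
- glue: Bystander: white glue bottle, 60 mm across, 140 mm high, on the bench to the left of the cabinet; origin under its centre.
- hammer: Bystander: hammer lying on the bench to the left of the doors' swing.
- tape: Bystander: tape measure, 75 x 42 x 68 mm, on the bench in front of the cabinet's middle; origin under its centre.
- driver: Bystander: screwdriver lying on the bench to the right of the doors' swing.
- offcut: Bystander: piece of wood, 160 x 45 x 35 mm, lying on the bench to the right of the cabinet; origin under its centre.

How it is judged:
By the outcome, as a careful person would: the job done as asked, in the order asked, and still so for the second after the job is handed in, with the robot touching nothing.
It also fails if it takes over 70 s, if anything falls off the work surface, if the arm or the gripper's body presses on something with over 40 N, if the wrist force passes 120 N, or if a joint passes its speed limit or range.

## Robot

A 6-joint arm with a two-finger parallel gripper is mounted at the origin on the work surface. World frame = base frame: x ahead of the robot, y to its left, z up, the work surface at z = 0. Lengths are in m, angles in rad, forces in N, time in s.
With the tool pointing down it reaches from about 0.35 to 0.875 m from the base axis. Payload 4.2 kg.
Tool frame: the origin (TCP) lies midway between the tips of the shut fingers; the grasp point (between the pads) lies 19 mm behind it; z points along the fingers, x is the direction in which the jaws open and shut, and the axes are right-handed (so a half turn about z gives the same grasp; the last joint's range is limited). The gripper opens to 85 mm and grips with 20 to 120 N. Pads are 22 mm wide; open, the fingers measure 114 mm over their backs; the gripper's body (76 mm by 85 mm) begins 54 mm behind the grasp point. The pads swing forward as they close: fully open they stand 13 mm farther back than shut.
Start: joints at [1.417, 0.385, 0.008, 0, -1.194, -0.259], TCP at [0.251, 0.572, 0.231] pointing down, gripper open.
Joint ranges: [-3.14, 3.14], [-1.21, 2.06], [-1.07, 1.41], [-3.16, 2.05], [-2.99, -0.16], [-3.1, 3.1]. Speed limits (rad/s): [2.79, 2.79, 3.14, 3.14, 3.14, 3.14].

## Interface

Orientations are given as [roll, pitch, yaw] about the fixed x, y, z axes, in that order (R = Rz(yaw) Ry(pitch) Rx(roll)).
In Python, from station import robot, snapshot, calibration gives the robot as it stands. The module is installed in compiled form; this text tells all that it offers.
- The arm moves only by the shell command python3 -m crank 'ROWS' [FORCE]. ROWS is JSON, a list of rows, each an object of numbers: "claw": the finger opening in mm, from 0 to 85.4; "dx", "dy", "dz": the shift along the tool's x, y, z in units of 50 mm (1.0 is 50 mm); "spin": the turn about the tool's z in degrees. A call has 1 to 12 rows; each row is the pose to reach, as a shift and turn from the pose measured when the call began, along the tool's axes at that moment; what a row does not reach only later rows make up. A row lasts 1/8 s, in which the tool goes at most 62.5 mm and 10.7 degrees, less where a joint would pass 70% of its speed; a pose out of reach is approached as far as the arm can. A call with a gripper value outside its range is refused whole. The fingers move at their own pace and stop on an object; FORCE is the grip in N (left out, the last holds). Time passes only in rows, so rows that repeat a pose let the fingers close. It gives the time, the measured TCP pose, the force and the opening at its end, in the units of the state.
- robot.read_state(): the state, without advancing time (a new reading comes with each control period).
- snapshot(name): name is "scene" or "side" or "wrist"; returns the picture (480x640x3 uint8, red, green, blue); there is no depth.
- calibration(name): a dict with "fx", "fy", "cx", "cy" (pixels), "position" and "rotation" of the camera in the world. Camera axes: x right, y up, looking along -z (the intrinsics and any distortion apply to the point x, -y, -z); pixel columns grow to the right and rows downward; lengths in m; the calibration is good to about 2 mm. The wrist camera is an equidistant fisheye: a pixel r from the principal point sees the ray r / f radians off the axis. A picture is of the moment at which its call begins: read the wrist's pose just before it. calibration takes no time and is no camera call; for the wrist camera it gives the pose at the moment of the call.
- robot.job_done(): hands the job in, once; it reports no verdict.
The state is a dict: "t": time; "q": joint angles; "joint_velocities": joint speeds; "joint_efforts": joint torques, N m; "tcp_pos": TCP position; "tcp_rot": TCP orientation; "force": force on the tool from outside, world axes, zero at the start; "torque": the same for the moment, N m; "grip_width": opening from 0.0 (shut) to 1.0 (fully open).
Only numpy, scipy, OpenCV 4.12 (cv2) and the standard library are available. Lean on these libraries where they do the work, as an engineer would, in place of code of your own. Each camera call takes 0.05 s, during which the arm holds its last target.

## Working session

There is one attempt and no reset: what is moved stays moved. The work goes in short steps, Python scripts to look and compute and a shell command to move; the robot and the scene stay as the last step left them, time stands still between calls to the robot, and variables do not carry over. Pictures are saved under pics/ and viewed, and the job is handed in when it is done.

```bash
mkdir -p pics; ls; python3 - <<'E'
from station import robot, snapshot, calibration
import cv2
s=robot.read_state(); print(s)
for n in ("scene","side","wrist"):
    c=calibration(n); print(n,c)
    cv2.imwrite(f"pics/{n}0.png",snapshot(n)[:,:,::-1])
E
```

```text
pics
{'t': 0.0, 'q': array([ 1.41661645e+00,  3.85580217e-01,  6.61343280e-03, -4.97780947e-04,
       -1.19402313e+00, -2.58625064e-01]), 'joint_velocities': array([-0.0014764 ,  0.00060236,  0.00054877,  0.00095129, -0.00041641,
        0.00060659]), 'joint_efforts': array([ 3.81654627e-04, -3.92293596e+01,  1.88398898e+01,  4.18622106e+00,
       -4.59960167e-03, -1.60018068e-06]), 'tcp_pos': array([0.25047014, 0.57196697, 0.23020265]), 'tcp_rot': array([-3.14147871e+00, -2.23894649e-03, -1.98378505e+00]), 'force': array([-0.53987633,  0.34108602, -0.2446694 ]), 'torque': array([-0.03429588,  0.01199088,  0.04895185]), 'grip_width': 0.9988687272804821}
scene {'fx': 554.9642357600667, 'fy': 554.9642357600667, 'cx': 313.26741314980995, 'cy': 244.00764785368497, 'position': array([1.3404763 , 0.60585108, 1.20708899]), 'rotation': array([ 0.76508598, -0.01259627,  2.25308857])}
side {'fx': 494.78092323638526, 'fy': 494.78092323638526, 'cx': 323.3790535573734, 'cy': 240.0741058273009, 'position': array([ 0.03545012, -0.78354722,  0.94769719]), 'rotation': array([ 0.90833636, -0.00183446, -0.57451211])}
wrist {'fx': 371.64829954431775, 'fy': 371.64829954431775, 'cx': 318.7362596551968, 'cy': 239.93547720496804, 'position': array([0.3137606 , 0.54519144, 0.3722211 ]), 'rotation': array([-2.71820380e-01, -1.75633195e-03, -1.98330357e+00])}
```

View pics/scene0.png

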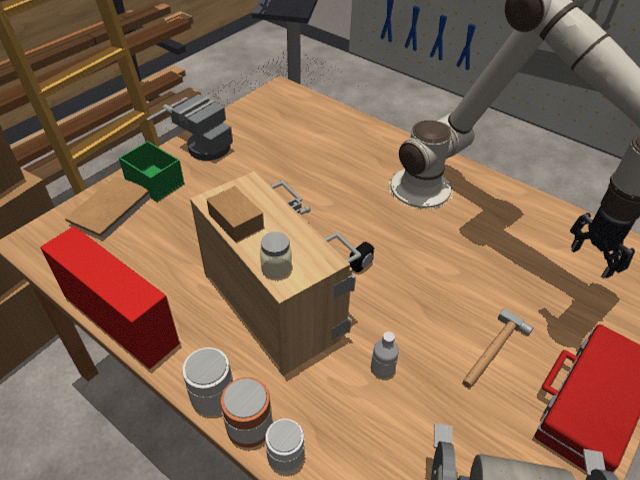

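View pics/side0.png

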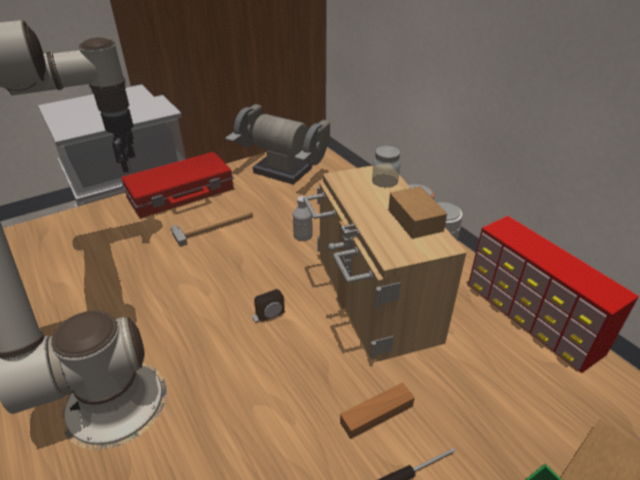

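View pics/wrist0.png

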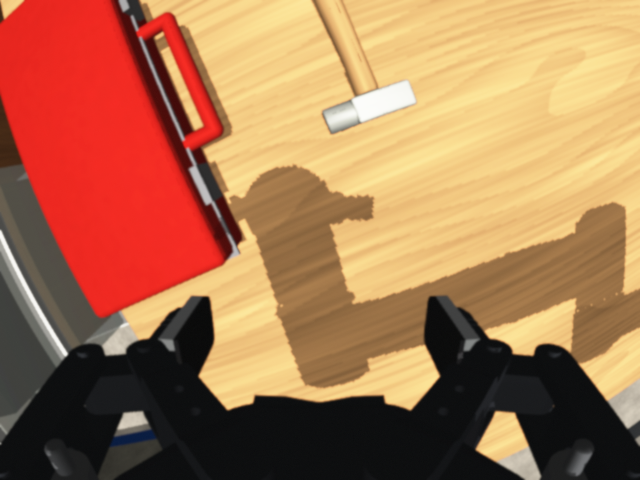

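```bash
python3 - <<'E'
import cv2
a=cv2.imread("pics/scene0.png")[150:390,170:410]; cv2.imwrite("pics/s1.png",cv2.resize(a,(720,600)[:1]*2 if 0 else (600,600),interpolation=cv2.INTER_CUBIC))
a=cv2.imread("pics/side0.png")[150:370,280:480]; cv2.imwrite("pics/d1.png",cv2.resize(a,(545,600),interpolation=cv2.INTER_CUBIC))
E
```

```text
(no output)
```

View pics/s1.png

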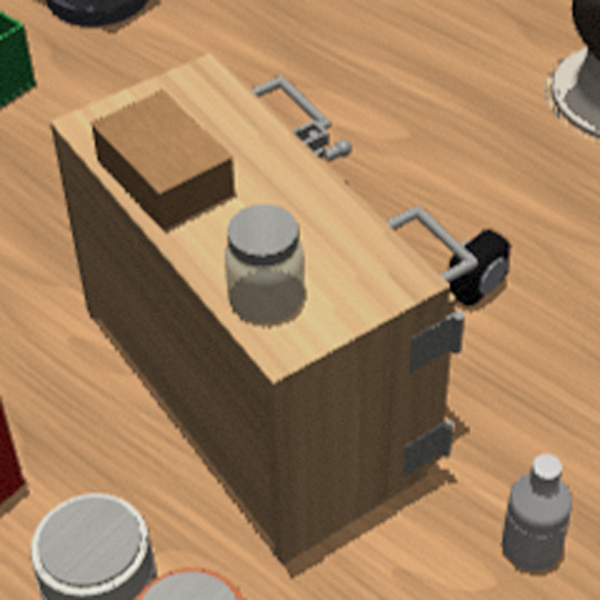

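View pics/d1.png

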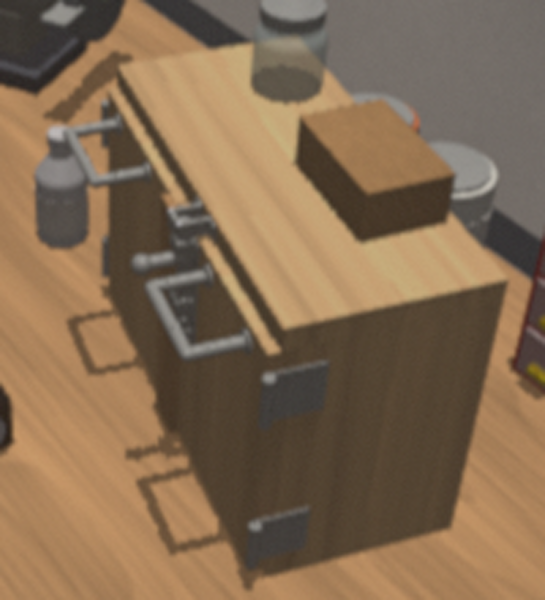

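```bash
cat > h.py <<'E'
import numpy as np, cv2
from scipy.spatial.transform import Rotation as R
from station import robot, snapshot, calibration
def ray(n,u,v,c=None):
    c=c or calibration(n)
    Rm=R.from_euler('xyz',c['rotation']).as_matrix()
    x=(u-c['cx'])/c['fx'];y=(v-c['cy'])/c['fy']
    if n=='wrist':
        r=np.hypot(x,y); k=np.sin(r)/r if r>1e-9 else 1
        d=np.array([x*k,-y*k,-np.cos(r)])
    else: d=np.array([x,-y,-1.])
    d=Rm@d; return c['position'],d/np.linalg.norm(d)
def onz(n,u,v,z,c=None):
    p,d=ray(n,u,v,c); return p+d*(z-p[2])/d[2]
def proj(n,P,c=None):
    c=c or calibration(n)
    Rm=R.from_euler('xyz',c['rotation']).as_matrix()
    q=Rm.T@(np.array(P)-c['position']); 
    x,y,z=q[0],-q[1],-q[2]
    if n=='wrist':
        r=np.hypot(x,y);th=np.arctan2(r,z);x,y,z=x/r*th,y/r*th,1
    return np.array([c['cx']+c['fx']*x/z,c['cy']+c['fy']*y/z])
def tri(obs):
    A=np.zeros((3,3));b=np.zeros(3)
    for n,u,v in obs:
        p,d=ray(n,u,v);M=np.eye(3)-np.outer(d,d);A+=M;b+=M@p
    return np.linalg.solve(A,b)
E
python3 - <<'E'
from h import *
S={'BR':(190.8,200),'FR':(253.2,172),'FL':(350.8,266.4),'BL':(279.2,303.2)}
D={'FL':(323.3,174.9),'BR':(465.3,254.1),'FR':(384.2,271)}
P={k:onz('scene',*v,.29) for k,v in S.items()};Q={k:onz('side',*v,.29) for k,v in D.items()}
print(P);print(Q)
for a in P:
  for b in P:
    if a<b: print(a,b,np.linalg.norm(P[a]-P[b]), np.linalg.norm(Q[a]-Q[b]) if a in Q and b in Q else '')
for k in D: print(k,tri([('scene',*S[k]),('side',*D[k])]))
E
```

```text
{'BR': array([ 0.726333  , -0.26795586,  0.29      ]), 'FR': array([ 0.54775909, -0.2254491 ,  0.29      ]), 'FL': array([0.64986148, 0.16643307, 0.29      ]), 'BL': array([0.82720925, 0.11258385, 0.29      ])}
{'FL': array([0.64421127, 0.15499609, 0.29      ]), 'BR': array([ 0.71781912, -0.27675718,  0.29      ]), 'FR': array([ 0.54230684, -0.22681771,  0.29      ])}
BR FR 0.18356324456723733 0.18247879640714804
BR FL 0.4410687394054549 0.43798287777215267
FL FR 0.40496485357178924 0.39517881392067206
BL BR 0.3936832304412951 
BL FR 0.43858712630962093 
BL FL 0.18534284944344828 
FL [0.64776977 0.16332319 0.28527671]
BR [ 0.72299292 -0.27282832  0.28495161]
FR [ 0.54492349 -0.22621091  0.28803202]
```

```bash
cat >> h.py <<'E'
def cabfit(z=.29):
    S={'BR':(190.8,200),'FR':(253.2,172),'FL':(350.8,266.4),'BL':(279.2,303.2)}
    D={'FL':(323.3,174.9),'BR':(465.3,254.1),'FR':(384.2,271)}
    L={'FL':(-.098,.2),'FR':(-.098,-.2),'BL':(.09,.2),'BR':(.09,-.2)}
    from scipy.optimize import least_squares
    def world(p,l): c,s=np.cos(p[2]),np.sin(p[2]); return np.array([p[0]+c*l[0]-s*l[1],p[1]+s*l[0]+c*l[1],z])
    f=lambda p:np.concatenate([proj('scene',world(p,L[k]))-v for k,v in S.items()]+[proj('side',world(p,L[k]))-v for k,v in D.items()])
    r=least_squares(f,[.68,-.05,-.2]); return r.x,r.fun
E
python3 - <<'E'
from h import *
p,f=cabfit();print(p,f.round(1))
C=p
def W(x,y,z): c,s=np.cos(p[2]),np.sin(p[2]); return np.array([p[0]+c*x-s*y,p[1]+s*x+c*y,z])
pts={'knob':W(-.148,-.042,.245),'ball':W(-.154,-.042,.245),'pullR':W(-.158,-.12,.248),'pullL':W(-.158,.12,.248),'tipR1':W(-.158,-.078,.248),'tipR2':W(-.158,-.162,.248)}
for k,v in pts.items(): print(k,v.round(4),np.hypot(*v[:2]).round(3),proj('scene',v).round(1),proj('side',v).round(1))
for n in('scene','side'):
  im=cv2.imread(f'pics/{n}0.png')
  im=cv2.resize(im,None,fx=3,fy=3,interpolation=cv2.INTER_CUBIC)
  for k,v in pts.items():
    u=proj(n,v)*3+1; cv2.circle(im,tuple(int(i) for i in u),3,(0,0,255),-1)
  x,y=(700,480) if n=='scene' else (850,500)
  cv2.imwrite(f'pics/ov_{n}.png',im[y:y+450,x:x+450])
E
```

```text
[ 0.68946718 -0.05679923 -0.26236804] [-0.9 -1.3  1.5 -0.7 -0.8 -1.8 -0.2  0.4 -0.6 -1.4  1.1 -2.  -0.5 -0.8]
knob [ 0.5356 -0.059   0.245 ] 0.539 [305.2 210. ] [334.3 245.7]
ball [ 0.5298 -0.0574  0.245 ] 0.533 [307.1 209.1] [331.8 246.2]
pullR [ 0.5057 -0.1317  0.248 ] 0.523 [291.2 191.3] [341.7 267.1]
pullL [0.568  0.1001 0.248 ] 0.577 [347.7 245.1] [309.7 207.2]
tipR1 [ 0.5166 -0.0911  0.248 ] 0.525 [300.3 200. ] [335.3 255.2]
tipR2 [ 0.4949 -0.1723  0.248 ] 0.524 [282.3 182.8] [348.4 279.7]
```

View pics/ov_scene.png

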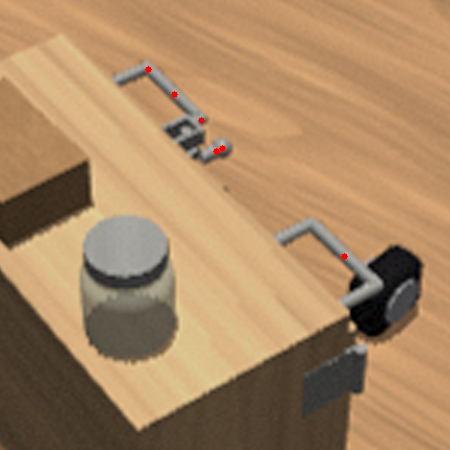

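View pics/ov_side.png

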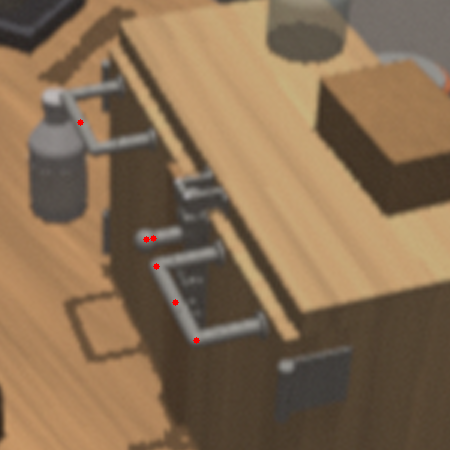

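```bash
cat >> h.py <<'E'
CX,CY,CT=.6895,-.0568,-.2624
def W(x,y,z): c,s=np.cos(CT),np.sin(CT); return np.array([CX+c*x-s*y,CY+s*x+c*y,z])
def rel(targets):
    s=robot.read_state(); Rm=R.from_euler('xyz',s['tcp_rot']).as_matrix()
    print('t',round(s['t'],2),'tcp',s['tcp_pos'].round(4),'rot',s['tcp_rot'].round(3),'q',s['q'].round(2),'F',s['force'].round(1),'g',round(s['grip_width'],3))
    for P,yaw in targets:
        d=Rm.T@(np.array(P)-s['tcp_pos'])/.05
        if yaw is None: sp=0
        else:
            # tool x heading
            h=np.arctan2(Rm[1,0],Rm[0,0]); sp=-np.degrees((yaw-h+np.pi)%(2*np.pi)-np.pi)
        print('dx %.2f dy %.2f dz %.2f spin %.1f'%(*d,sp))
E
python3 - <<'E'
from h import *
s=robot.read_state()['tcp_pos']
rel([((s[0],s[1],.36),None),(W(-.152,-.042,.36),np.pi+CT),(W(-.152,-.042,.27),np.pi+CT)])
E
```

```text
t 0.15 tcp [0.2505 0.5721 0.2305] rot [-3.141e+00 -2.000e-03 -1.984e+00] q [ 1.42  0.39  0.01 -0.   -1.19 -0.26] F [-0.9  0.6  0.3] g 1.002
dx 0.00 dy -0.00 dz -2.59 spin 0.0
dx 9.29 dy -10.21 dz -2.57 spin 81.4
dx 9.29 dy -10.21 dz -0.77 spin 81.4
```

```bash
python3 -m crank '[{"claw":0,"dz":-1.3},{"claw":0,"dz":-2.6},{"claw":0,"dx":2,"dy":-2,"dz":-2.6,"spin":20},{"claw":0,"dx":9.3,"dy":-10.2,"dz":-2.6,"spin":81},{"claw":0,"dx":9.3,"dy":-10.2,"dz":-2.6,"spin":81},{"claw":0,"dx":9.3,"dy":-10.2,"dz":-2.6,"spin":81},{"claw":0,"dx":9.3,"dy":-10.2,"dz":-2.6,"spin":81},{"claw":0,"dx":9.3,"dy":-10.2,"dz":-2.6,"spin":81},{"claw":0,"dx":9.3,"dy":-10.2,"dz":-2.6,"spin":81},{"claw":0,"dx":9.3,"dy":-10.2,"dz":-2.6,"spin":81},{"claw":0,"dx":9.3,"dy":-10.2,"dz":-2.6,"spin":81},{"claw":0,"dx":9.3,"dy":-10.2,"dz":-2.6,"spin":81}]' 60; python3 - <<'E'
from h import *
rel([(W(-.152,-.042,.36),np.pi+CT),(W(-.152,-.042,.27),np.pi+CT)])
E
```

```text
t 0.15 tcp [0.2505 0.5721 0.2305] rot [-3.141e+00 -2.000e-03 -1.984e+00] q [ 1.42  0.39  0.01 -0.   -1.19 -0.26] F [-0.9  0.6  0.3] g 1.002
dx 9.29 dy -10.21 dz -2.57 spin 81.4
dx 9.29 dy -10.21 dz -0.77 spin 81.4$[0]: bad value
```

```bash
python3 -m crank '[{"claw":0.0,"dx":0.0,"dy":0.0,"dz":-1.3,"spin":0.0},{"claw":0.0,"dx":0.0,"dy":0.0,"dz":-2.6,"spin":0.0}]' 60; python3 - <<'E'
from h import *
rel([(W(-.152,-.042,.36),np.pi+CT),(W(-.152,-.042,.27),np.pi+CT)])
E
```

```text
t: 0.4
tcp_pos: [0.2505, 0.5718, 0.3568]
tcp_rot: [-3.141, -0.004, -1.984]
force: [-0.1, 1.1, -0.3]
grip_width: 0.606
t 0.4 tcp [0.2505 0.5718 0.3568] rot [-3.141 -0.004 -1.984] q [ 1.42  0.33  0.24 -0.   -1.48 -0.26] F [-0.1  1.1 -0.3] g 0.606
dx 9.28 dy -10.21 dz -0.01 spin 81.4
dx 9.27 dy -10.20 dz 1.79 spin 81.4
```

```bash
python3 -m crank '[{"claw":0,"dx":4.6,"dy":-5.1,"dz":0,"spin":40},{"claw":0,"dx":4.6,"dy":-5.1,"dz":0,"spin":40},{"claw":0,"dx":4.6,"dy":-5.1,"dz":0,"spin":40},{"claw":0,"dx":4.6,"dy":-5.1,"dz":0,"spin":40},{"claw":0,"dx":9.3,"dy":-10.2,"dz":0,"spin":81},{"claw":0,"dx":9.3,"dy":-10.2,"dz":0,"spin":81},{"claw":0,"dx":9.3,"dy":-10.2,"dz":0,"spin":81},{"claw":0,"dx":9.3,"dy":-10.2,"dz":0,"spin":81},{"claw":0,"dx":9.3,"dy":-10.2,"dz":0,"spin":81},{"claw":0,"dx":9.3,"dy":-10.2,"dz":0,"spin":81},{"claw":0,"dx":9.3,"dy":-10.2,"dz":0,"spin":81},{"claw":0,"dx":9.3,"dy":-10.2,"dz":0,"spin":81}]'; python3 - <<'E'
from h import *
rel([(W(-.152,-.042,.36),np.pi+CT),(W(-.152,-.042,.27),np.pi+CT)])
cv2.imwrite("pics/w2.png",snapshot("wrist")[:,:,::-1])
E
```

```text
t: 1.9
tcp_pos: [0.5317, -0.0621, 0.358]
tcp_rot: [-3.136, -0.002, 2.88]
force: [0.5, -0.5, -0.3]
grip_width: -0.002
t 1.9 tcp [ 0.5317 -0.0621  0.358 ] rot [-3.136e+00 -2.000e-03  2.880e+00] q [ 0.19  0.17  0.02  0.   -1.43 -0.45] F [ 0.5 -0.5 -0.3] g -0.002
dx 0.02 dy 0.08 dz -0.04 spin 0.0
dx 0.02 dy 0.09 dz 1.76 spin 0.0
```

View pics/w2.png

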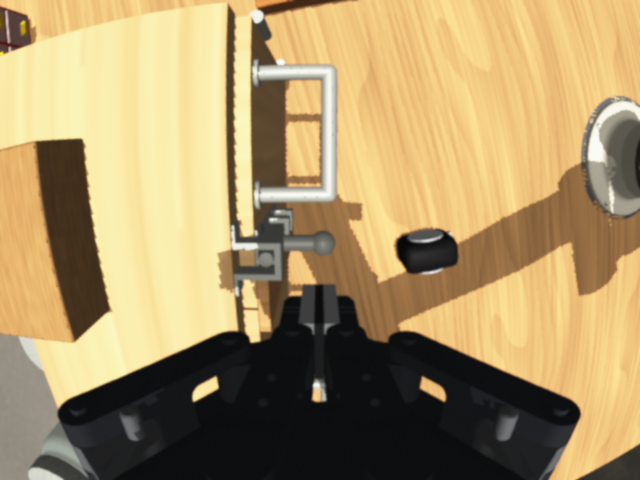

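```bash
python3 - <<'E'
from h import *
for nm,u,v,z,l in [('ball',323,242,.245,(-.154,-.042)),('bar1',331,196,.248,(-.158,-.078)),('bar2',331,72,.248,(-.158,-.162))]:
    print(nm,onz('wrist',u,v,z).round(4),W(*l,z).round(4))
print(proj('wrist',robot.read_state()['tcp_pos']))
E
```

```text
ball [ 0.5301 -0.0557  0.245 ] [ 0.5299 -0.0574  0.245 ]
bar1 [ 0.5163 -0.0868  0.248 ] [ 0.5167 -0.0911  0.248 ]
bar2 [ 0.4947 -0.1691  0.248 ] [ 0.4949 -0.1723  0.248 ]
[320.71875411 303.90678114]
```

```bash
python3 -m crank '[{"claw":0,"dx":0.02,"dy":0.11,"dz":0,"spin":0},{"claw":0,"dx":0.02,"dy":0.11,"dz":1,"spin":0},{"claw":0,"dx":0.02,"dy":0.11,"dz":1.8,"spin":0},{"claw":0,"dx":0.02,"dy":0.11,"dz":1.98,"spin":0},{"claw":0,"dx":0.02,"dy":0.11,"dz":2.16,"spin":0},{"claw":0,"dx":0.02,"dy":0.11,"dz":2.16,"spin":0}]';  python3 - <<'E'
from h import *
rel([(W(-.152,-.042,.229),None)])
cv2.imwrite("pics/w3.png",snapshot("wrist")[:,:,::-1])
cv2.imwrite("pics/d3.png",snapshot("side")[150:370,280:480,::-1].repeat(2,0).repeat(2,1))
E
```

```text
t: 2.7
tcp_pos: [0.5321, -0.0551, 0.2514]
tcp_rot: [-3.137, 0.0, 2.883]
force: [0.5, -0.2, 0.4]
grip_width: -0.0
t 2.7 tcp [ 0.5321 -0.0551  0.2514] rot [-3.137  0.     2.883] q [ 0.2   0.22 -0.18  0.   -1.17 -0.46] F [ 0.5 -0.2  0.4] g -0.0
dx -0.01 dy -0.05 dz 0.45 spin 0.0
```

View pics/d3.png

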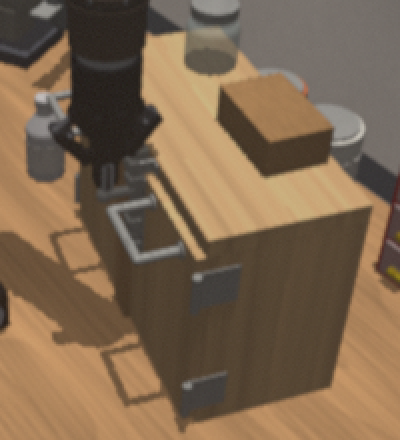

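View pics/w3.png

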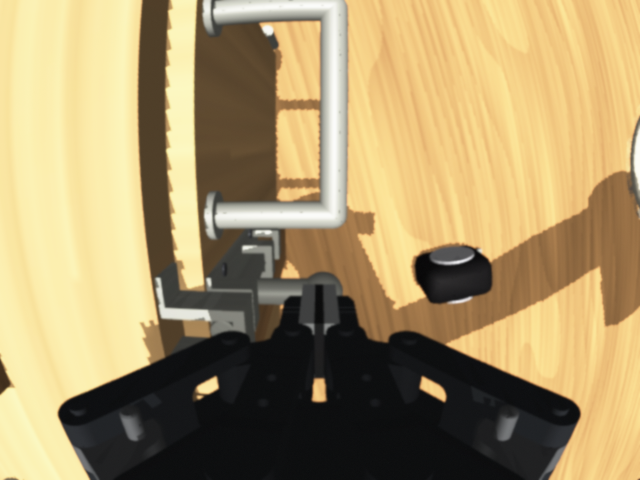

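```bash
python3 -m crank '[{"claw":0,"dx":0,"dy":-0.04,"dz":0.1,"spin":0},{"claw":0,"dx":0,"dy":-0.04,"dz":0.2,"spin":0},{"claw":0,"dx":0,"dy":-0.04,"dz":0.2,"spin":0}]';  python3 - <<'E'
from h import *
rel([(W(-.152,-.042,.229),None)])
cv2.imwrite("pics/w4.png",snapshot("wrist")[:,:,::-1])
E
```

```text
t: 3.18
tcp_pos: [0.5327, -0.0575, 0.2436]
tcp_rot: [-3.138, 0.005, 2.883]
force: [-1.3, 1.6, 7.1]
grip_width: -0.001
t 3.17 tcp [ 0.5327 -0.0575  0.2436] rot [-3.138  0.005  2.883] q [ 0.2   0.22 -0.2   0.01 -1.15 -0.46] F [-1.3  1.6  7.1] g -0.001
dx 0.02 dy -0.01 dz 0.29 spin 0.0
```

View pics/w4.png

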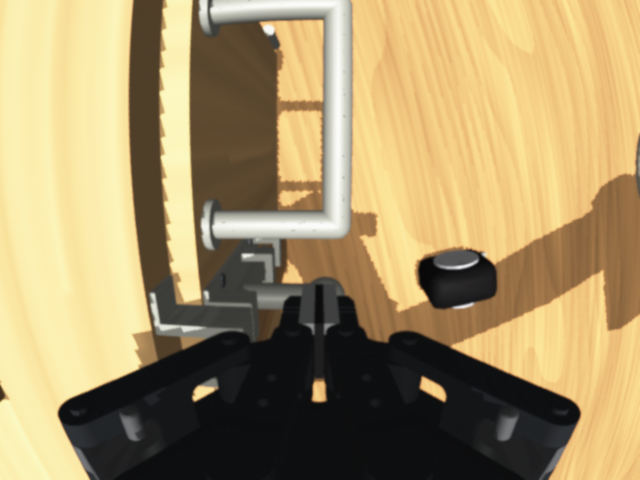

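```bash
python3 -m crank '[{"claw":0,"dx":0,"dy":0,"dz":0.12,"spin":0},{"claw":0,"dx":0,"dy":0,"dz":0.24,"spin":0},{"claw":0,"dx":0,"dy":0,"dz":0.36,"spin":0},{"claw":0,"dx":0,"dy":0,"dz":0.36,"spin":0}]';  python3 - <<'E'
from h import *
rel([(W(-.152,-.042,.29),None)])
cv2.imwrite("pics/w5.png",snapshot("wrist")[:,:,::-1])
E
```

```text
t: 3.72
tcp_pos: [0.5341, -0.058, 0.242]
tcp_rot: [-3.138, 0.02, 2.888]
force: [-33.2, 13.7, 61.4]
grip_width: -0.001
t 3.73 tcp [ 0.5341 -0.058   0.242 ] rot [-3.138  0.02   2.888] q [ 0.2   0.22 -0.21  0.01 -1.13 -0.46] F [-33.2  13.7  61.4] g -0.001
dx 0.02 dy -0.01 dz -0.96 spin 0.0
```

View pics/w5.png

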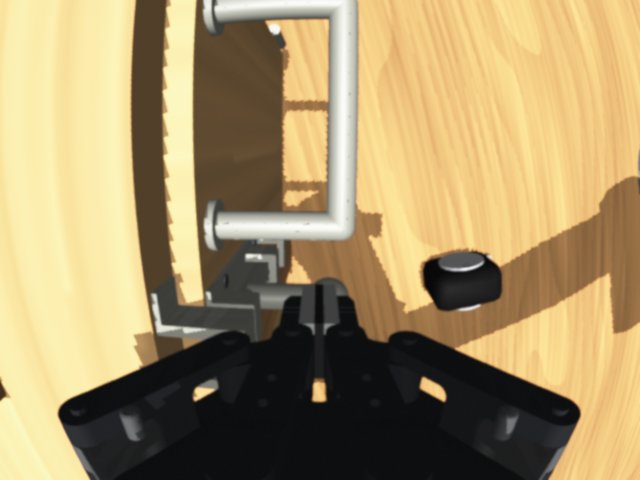

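```bash
python3 -m crank '[{"claw":0,"dx":0,"dy":0,"dz":-0.2,"spin":0},{"claw":0,"dx":0,"dy":0,"dz":-0.8,"spin":0},{"claw":0,"dx":0,"dy":0,"dz":-1.4,"spin":0},{"claw":0,"dx":0,"dy":0,"dz":-1.4,"spin":0}]';  python3 - <<'E'
from h import *
rel([(W(-.152,-.042,.29),CT+np.pi/2),(W(-.152,-.042,.29),CT-np.pi/2)])
cv2.imwrite("pics/w6.png",snapshot("wrist")[:,:,::-1])
cv2.imwrite("pics/s6.png",snapshot("scene")[150:390,170:410,::-1].repeat(2,0).repeat(2,1))
E
```

```text
t: 4.28
tcp_pos: [0.5337, -0.0577, 0.3143]
tcp_rot: [-3.14, 0.025, 2.888]
force: [-0.1, 0.3, -1.3]
grip_width: 0.001
t 4.28 tcp [ 0.5337 -0.0577  0.3143] rot [-3.14   0.025  2.888] q [ 0.2   0.17 -0.09  0.01 -1.29 -0.46] F [-0.1  0.3 -1.3] g 0.001
dx 0.05 dy -0.01 dz 0.49 spin 90.5
dx 0.05 dy -0.01 dz 0.49 spin -89.5
```

View pics/w6.png

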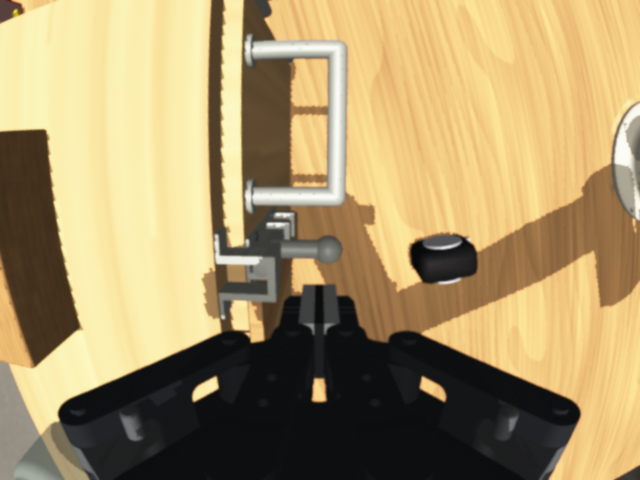

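View pics/s6.png

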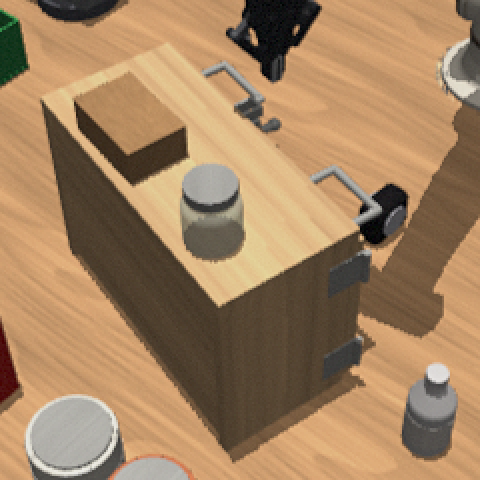

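```bash
python3 -m crank '[{"claw":0,"dx":0,"dy":0,"dz":-0.5,"spin":15},{"claw":0,"dx":0.1,"dy":0,"dz":-0.5,"spin":90},{"claw":0,"dx":0.1,"dy":0,"dz":-0.5,"spin":90},{"claw":0,"dx":0.1,"dy":0,"dz":-0.5,"spin":90},{"claw":0,"dx":0.1,"dy":0,"dz":-0.5,"spin":90},{"claw":0,"dx":0.1,"dy":0,"dz":-0.5,"spin":90},{"claw":0,"dx":0.1,"dy":0,"dz":-0.5,"spin":90},{"claw":0,"dx":0.1,"dy":0,"dz":-0.5,"spin":90},{"claw":0,"dx":0.1,"dy":0,"dz":-0.5,"spin":90},{"claw":0,"dx":0.1,"dy":0,"dz":-0.5,"spin":90},{"claw":0,"dx":0.1,"dy":0,"dz":-0.5,"spin":90}]';  python3 - <<'E'
from h import *
print(onz('wrist',0,0,0)) if 0 else 0
T=W(-.156,-.042,0)+[0,.001,0]
rel([((T[0],T[1],z),CT+np.pi/2) for z in (.25,.225)])
cv2.imwrite("pics/w7.png",snapshot("wrist")[:,:,::-1])
E
```

```text
t: 5.75
tcp_pos: [0.5267, -0.0562, 0.3352]
tcp_rot: [3.124, 0.004, 1.318]
force: [-0.2, -0.1, -0.3]
grip_width: -0.002
t 5.75 tcp [ 0.5267 -0.0562  0.3352] rot [3.124 0.004 1.318] q [ 0.21  0.15 -0.06  0.01 -1.35 -2.03] F [-0.2 -0.1 -0.3] g -0.002
dx 0.02 dy -0.01 dz 1.70 spin 0.5
dx 0.02 dy -0.02 dz 2.20 spin 0.5
```

View pics/w7.png

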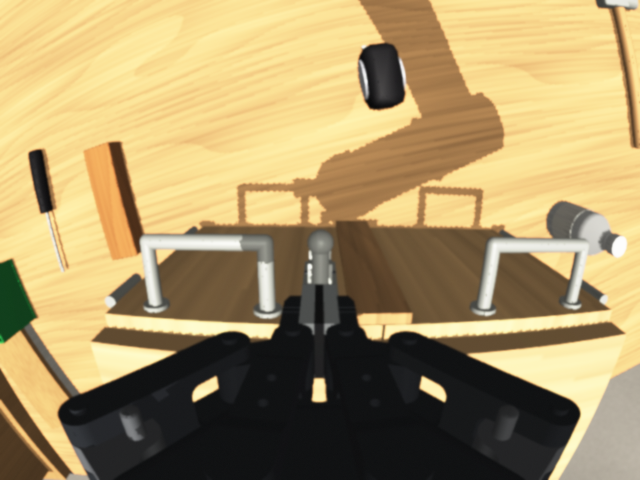

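```bash
python3 - <<'E'
from h import *
for z in (.225,.235,.245):
    P=onz('wrist',320,243,z); c,s=np.cos(CT),np.sin(CT); d=P[:2]-[CX,CY]; print(z,P.round(4),(c*d[0]+s*d[1]).round(4),(-s*d[0]+c*d[1]).round(4))
E
python3 -m crank '[{"claw":0,"dx":0.02,"dy":0,"dz":0.8,"spin":0},{"claw":0,"dx":0.02,"dy":0,"dz":1.4,"spin":0},{"claw":0,"dx":0.02,"dy":0,"dz":1.7,"spin":0},{"claw":0,"dx":0.02,"dy":0,"dz":1.84,"spin":0},{"claw":0,"dx":0.02,"dy":0,"dz":1.92,"spin":0},{"claw":0,"dx":0.02,"dy":0,"dz":1.92,"spin":0}]';  python3 - <<'E'
from h import *
T=W(-.156,-.042,0)+[0,.001,0]
rel([((T[0],T[1],z),None) for z in (.25,.225)])
cv2.imwrite("pics/w8.png",snapshot("wrist")[:,:,::-1])
E
```

```text
0.225 [ 0.5342 -0.057   0.225 ] -0.1499 -0.0405
0.235 [ 0.5312 -0.0563  0.235 ] -0.153 -0.0405
0.245 [ 0.5283 -0.0555  0.245 ] -0.156 -0.0406
t: 6.55
tcp_pos: [0.5291, -0.0559, 0.2402]
tcp_rot: [3.122, 0.003, 1.318]
force: [-0.1, 0.6, -0.3]
grip_width: -0.001
t 6.55 tcp [ 0.5291 -0.0559  0.2402] rot [3.122e+00 3.000e-03 1.318e+00] q [ 0.21  0.21 -0.22  0.01 -1.12 -2.04] F [-0.1  0.6 -0.3] g -0.001
dx -0.01 dy -0.02 dz -0.20 spin 0.0
dx -0.00 dy -0.03 dz 0.30 spin 0.0
```

View pics/w8.png

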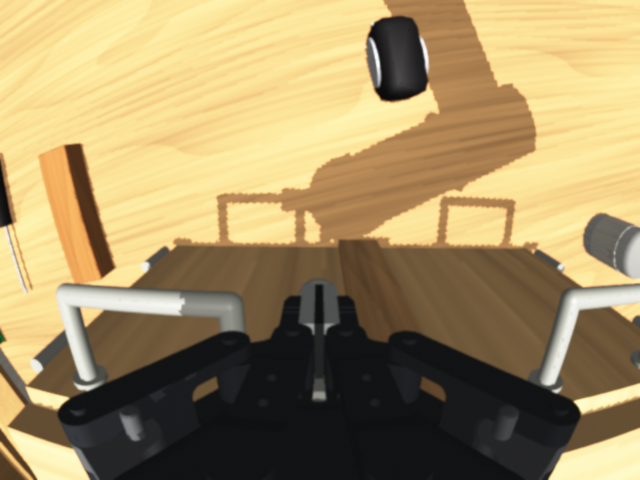

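```bash
python3 -m crank '[{"claw":0,"dx":0,"dy":-0.02,"dz":0.08,"spin":0},{"claw":0,"dx":0,"dy":-0.03,"dz":0.16,"spin":0},{"claw":0,"dx":0,"dy":-0.03,"dz":0.16,"spin":0}]';python3 -m crank '[{"claw":0,"dx":0,"dy":0,"dz":0.06,"spin":0},{"claw":0,"dx":0,"dy":0,"dz":0.1,"spin":0},{"claw":0,"dx":0,"dy":0,"dz":0.1,"spin":0}]'
```

```text
t: 6.98
tcp_pos: [0.5278, -0.0557, 0.2321]
tcp_rot: [3.122, 0.003, 1.318]
force: [1.0, -1.2, 1.6]
grip_width: 0.001
t: 7.35
tcp_pos: [0.5278, -0.0557, 0.2267]
tcp_rot: [3.122, 0.003, 1.318]
force: [0.1, -1.1, 1.0]
grip_width: -0.002
```

```bash
python3 -m crank '[{"claw":0,"dx":0,"dy":0,"dz":0.06,"spin":0},{"claw":0,"dx":0,"dy":0,"dz":0.1,"spin":0}]';python3 -m crank '[{"claw":0,"dx":0,"dy":0,"dz":0.04,"spin":0},{"claw":0,"dx":0,"dy":0,"dz":0.04,"spin":0}]'
```

```text
t: 7.6
tcp_pos: [0.5279, -0.0557, 0.2216]
tcp_rot: [3.122, 0.003, 1.318]
force: [-0.5, -0.9, 4.2]
grip_width: 0.001
t: 7.85
tcp_pos: [0.5292, -0.0557, 0.2214]
tcp_rot: [3.118, 0.003, 1.319]
force: [0.1, -0.1, 8.5]
grip_width: 0.004
```

```bash
python3 -m crank '[{"claw":0,"dx":0,"dy":0,"dz":-1,"spin":0},{"claw":0,"dx":0,"dy":0,"dz":-2,"spin":0},{"claw":0,"dx":0,"dy":0,"dz":-2.3,"spin":0},{"claw":0,"dx":0,"dy":0,"dz":-2.3,"spin":0}]';python3 - <<'E'
from h import *
HR=np.array([-.108,-.199]); r,o=.092,.028
P=HR+[-o,r]
rel([(W(*P,.33),None),(W(*P,.236),CT+np.pi/2)])
cv2.imwrite("pics/w9.png",snapshot("wrist")[:,:,::-1])
a=snapshot("side"); cv2.imwrite("pics/d9.png",cv2.resize(a[150:370,280:480,::-1],None,fx=2.5,fy=2.5))
E
```

```text
t: 8.35
tcp_pos: [0.5267, -0.0545, 0.3364]
tcp_rot: [3.118, 0.001, 1.319]
force: [1.1, 0.4, -0.6]
grip_width: 0.0
t 8.35 tcp [ 0.5267 -0.0545  0.3364] rot [3.118e+00 1.000e-03 1.319e+00] q [ 0.21  0.15 -0.06  0.01 -1.34 -2.04] F [ 1.1  0.4 -0.6] g 0.0
dx -1.34 dy 0.42 dz 0.14 spin 0.0
dx -1.34 dy 0.38 dz 2.02 spin 0.6
```

View pics/w9.png

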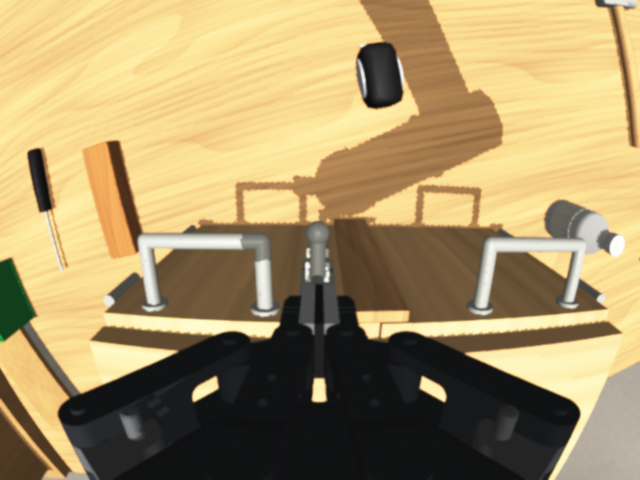

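View pics/d9.png

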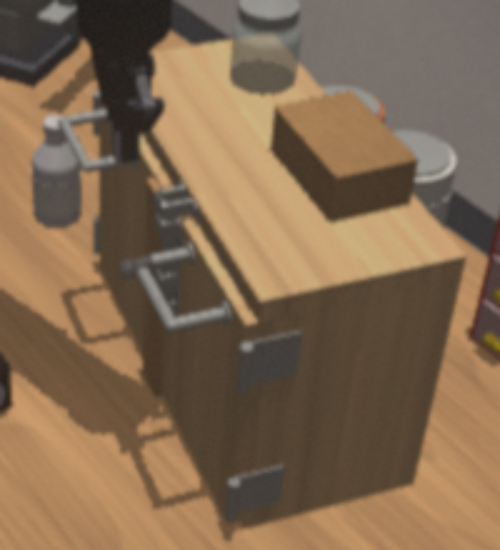

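```bash
python3 - <<'E'
from h import *
print(tri([('wrist',318,232),('side',331.2,256.8)]))
for z in(.213,.22): print(proj('side',W(-.154,-.042,z)),proj('wrist',W(-.154,-.042,z)))
# bar corners wrist
for u,v in((143,240),(268,240)): 
    P=onz('wrist',u,v,.248); c,s=np.cos(CT),np.sin(CT); d=P[:2]-[CX,CY]; print(P.round(4),(c*d[0]+s*d[1]).round(4),(-s*d[0]+c*d[1]).round(4))
E
```

```text
[ 0.52887537 -0.05589195  0.21269005]
[331.63861075 257.00272712] [316.21967869 234.84633968]
[331.67537525 254.671311  ] [316.12819843 237.52354646]
[ 0.4939 -0.1714  0.248 ] -0.1592 -0.1614
[ 0.516  -0.0854  0.248 ] -0.1602 -0.0727
```

```bash
python3 -m crank '[{"claw":0,"dx":-0.7,"dy":0.2,"dz":0,"spin":0},{"claw":0,"dx":-1.4,"dy":0.4,"dz":0,"spin":0},{"claw":0,"dx":-1.4,"dy":0.4,"dz":0.3,"spin":0},{"claw":0,"dx":-1.4,"dy":0.4,"dz":0.8,"spin":0},{"claw":0,"dx":-1.4,"dy":0.4,"dz":1.2,"spin":0},{"claw":0,"dx":-1.4,"dy":0.4,"dz":1.2,"spin":0}]';python3 - <<'E'
from h import *
HR=np.array([-.108,-.199]); r,o=.09,.03
P=HR+[-o,r]
rel([(W(*P,.236),CT+np.pi/2)])
cv2.imwrite("pics/w10.png",snapshot("wrist")[:,:,::-1])
E
```

```text
t: 9.2
tcp_pos: [0.5271, -0.1271, 0.2713]
tcp_rot: [3.129, 0.005, 1.319]
force: [-0.3, -0.1, 0.5]
grip_width: 0.001
t 9.2 tcp [ 0.5271 -0.1271  0.2713] rot [3.129 0.005 1.319] q [ 0.07  0.21 -0.14  0.01 -1.21 -1.89] F [-0.3 -0.1  0.5] g 0.001
dx 0.02 dy 0.00 dz 0.71 spin 0.6
```

View pics/w10.png

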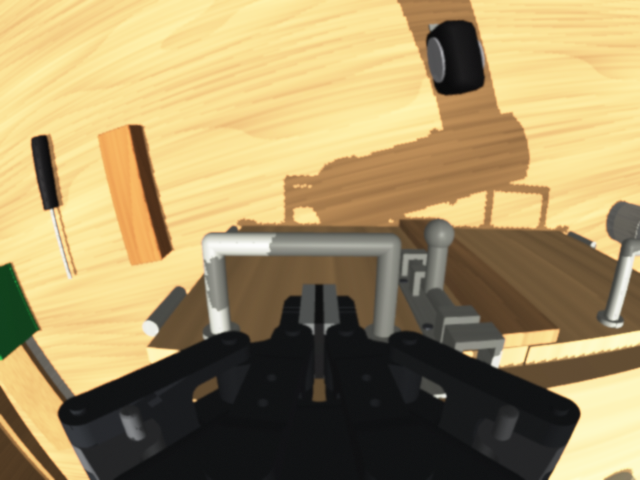

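```bash
python3 -m crank '[{"claw":0,"dx":-0.1,"dy":0,"dz":0.1,"spin":0},{"claw":0,"dx":-0.2,"dy":0,"dz":0.35,"spin":0},{"claw":0,"dx":-0.2,"dy":0,"dz":0.55,"spin":0},{"claw":0,"dx":-0.2,"dy":0,"dz":0.65,"spin":0},{"claw":0,"dx":-0.2,"dy":0,"dz":0.65,"spin":0}]';python3 - <<'E'
from h import *
HR=np.array([-.108,-.199]); r,o=.081,.036
T=[]
for th in np.radians([0,6,12,18,26,34,42,50,58]):
    c,s=np.cos(th),np.sin(th); P=HR+r*np.array([-s,c])+o*np.array([-c,-s])
    T.append((W(*P,.239),CT+np.pi/2+th))
rel(T)
E
```

```text
t: 9.88
tcp_pos: [0.5259, -0.1373, 0.2402]
tcp_rot: [3.127, 0.005, 1.319]
force: [0.5, -0.5, 0.6]
grip_width: -0.002
t 9.88 tcp [ 0.5259 -0.1373  0.2402] rot [3.127 0.005 1.319] q [ 0.05  0.23 -0.19  0.01 -1.13 -1.87] F [ 0.5 -0.5  0.6] g -0.002
dx 0.05 dy -0.14 dz 0.02 spin 0.6
dx -0.04 dy -0.30 dz 0.02 spin -5.4
dx -0.14 dy -0.46 dz 0.02 spin -11.4
dx -0.25 dy -0.61 dz 0.02 spin -17.4
dx -0.43 dy -0.78 dz 0.01 spin -25.4
dx -0.63 dy -0.93 dz 0.01 spin -33.4
dx -0.84 dy -1.05 dz 0.01 spin -41.4
dx -1.07 dy -1.13 dz 0.01 spin -49.4
dx -1.32 dy -1.19 dz 0.01 spin -57.4
```

```bash
python3 -m crank '[{"claw":0,"dx":0.05,"dy":-0.14,"dz":0,"spin":0},{"claw":0,"dx":-0.04,"dy":-0.3,"dz":0,"spin":-5.4},{"claw":0,"dx":-0.14,"dy":-0.46,"dz":0,"spin":-11.4},{"claw":0,"dx":-0.25,"dy":-0.61,"dz":0,"spin":-17.4},{"claw":0,"dx":-0.25,"dy":-0.61,"dz":0,"spin":-17.4}]';python3 - <<'E'
from h import *
HR=np.array([-.108,-.199]); r,o=.081,.036
T=[]
for th in np.radians([18,24,32,40,48,56,64,72,80,88,96,104]):
    c,s=np.cos(th),np.sin(th); P=HR+r*np.array([-s,c])+o*np.array([-c,-s])
    T.append((W(*P,.239),CT+np.pi/2+th))
rel(T)
cv2.imwrite("pics/w11.png",snapshot("wrist")[:,:,::-1])
E
```

```text
t: 10.5
tcp_pos: [0.4928, -0.1417, 0.2404]
tcp_rot: [3.128, 0.009, 1.621]
force: [-0.3, 0.1, -0.6]
grip_width: -0.0
t 10.5 tcp [ 0.4928 -0.1417  0.2404] rot [3.128 0.009 1.621] q [ 0.04  0.18 -0.26  0.01 -1.12 -1.57] F [-0.3  0.1 -0.6] g -0.0
dx -0.01 dy 0.01 dz 0.03 spin -0.1
dx -0.09 dy -0.15 dz 0.03 spin -6.1
dx -0.23 dy -0.36 dz 0.03 spin -14.1
dx -0.39 dy -0.54 dz 0.02 spin -22.1
dx -0.58 dy -0.70 dz 0.02 spin -30.1
dx -0.79 dy -0.83 dz 0.02 spin -38.1
dx -1.02 dy -0.93 dz 0.02 spin -46.1
dx -1.26 dy -1.00 dz 0.03 spin -54.1
dx -1.50 dy -1.03 dz 0.03 spin -62.1
dx -1.75 dy -1.03 dz 0.03 spin -70.1
dx -1.99 dy -1.00 dz 0.03 spin -78.1
dx -2.23 dy -0.93 dz 0.04 spin -86.1
```

View pics/w11.png

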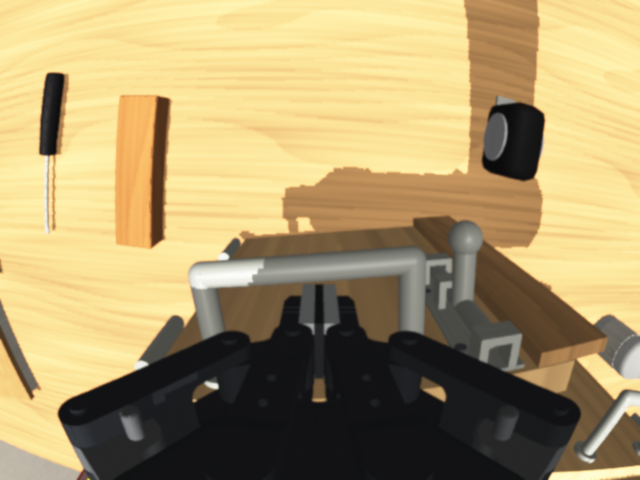

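```bash
python3 - <<'E'
from h import *
P=onz('scene',363,258,.034); Q=onz('side',269,306,.034); print(P,Q)
for H in((-.108,-.199),(-.108,.199)): print(np.linalg.norm(P[:2]-W(*H,0)[:2]),np.linalg.norm(Q[:2]-W(*H,0)[:2]))
J=onz('scene',275,268,.29); d=J[:2]-[CX,CY];c,s=np.cos(CT),np.sin(CT); print('jar',c*d[0]+s*d[1],-s*d[0]+c*d[1])
E
python3 -m crank '[{"claw":0,"dx":-0.09,"dy":-0.15,"dz":0.02,"spin":-6},{"claw":0,"dx":-0.23,"dy":-0.36,"dz":0.02,"spin":-14},{"claw":0,"dx":-0.39,"dy":-0.54,"dz":0.02,"spin":-22},{"claw":0,"dx":-0.58,"dy":-0.7,"dz":0.02,"spin":-30},{"claw":0,"dx":-0.58,"dy":-0.7,"dz":0.02,"spin":-30}]'
python3 - <<'E'
from h import *
HR=np.array([-.108,-.199]); r,o=.081,.036
T=[]
for th in np.radians([48,56,64,72,80,88,96,102]):
    c,s=np.cos(th),np.sin(th); P=HR+r*np.array([-s,c])+o*np.array([-c,-s])
    T.append((W(*P,.239),CT+np.pi/2+th))
rel(T)
a=snapshot("side"); cv2.imwrite("pics/d12.png",cv2.resize(a[130:400,200:480,::-1],None,fx=2,fy=2))
E
```

```text
[0.40880501 0.05159416 0.034     ] [0.40684903 0.04362919 0.034     ]
0.2997679787113121 0.2933840945484818
0.2539505481444393 0.25928987009117205
jar 0.04295683560294197 0.11277380115019027
t: 11.18
tcp_pos: [0.4593, -0.1724, 0.2392]
tcp_rot: [3.134, 0.014, 2.141]
force: [-0.3, 0.8, -0.9]
grip_width: -0.001
t 11.18 tcp [ 0.4593 -0.1724  0.2392] rot [3.134 0.014 2.141] q [-0.02  0.14 -0.31  0.01 -1.1  -0.98] F [-0.3  0.8 -0.9] g -0.001
dx -0.00 dy -0.00 dz 0.00 spin -0.3
dx -0.12 dy -0.22 dz 0.00 spin -8.3
dx -0.27 dy -0.42 dz 0.00 spin -16.3
dx -0.44 dy -0.60 dz 0.01 spin -24.3
dx -0.63 dy -0.75 dz 0.01 spin -32.3
dx -0.85 dy -0.87 dz 0.01 spin -40.3
dx -1.08 dy -0.96 dz 0.01 spin -48.3
dx -1.26 dy -1.01 dz 0.01 spin -54.3
```

View pics/d12.png

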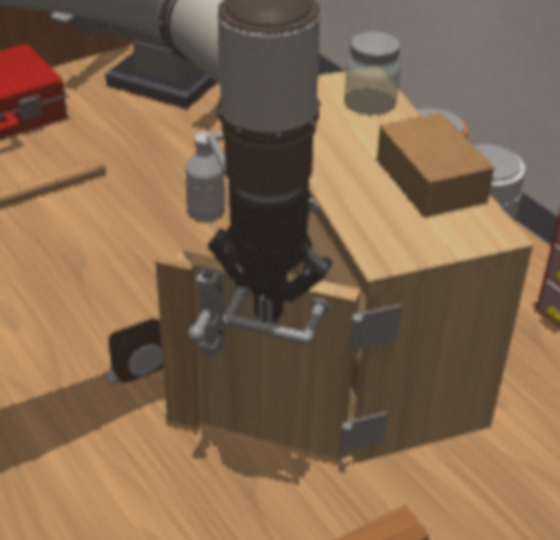

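```bash
python3 -m crank '[{"claw":0,"dx":-0.12,"dy":-0.22,"dz":0,"spin":-8},{"claw":0,"dx":-0.27,"dy":-0.42,"dz":0,"spin":-16},{"claw":0,"dx":-0.44,"dy":-0.6,"dz":0,"spin":-24},{"claw":0,"dx":-0.63,"dy":-0.75,"dz":0,"spin":-32},{"claw":0,"dx":-0.85,"dy":-0.87,"dz":0,"spin":-40},{"claw":0,"dx":-1.08,"dy":-0.96,"dz":0,"spin":-48},{"claw":0,"dx":-1.26,"dy":-1.01,"dz":0,"spin":-54},{"claw":0,"dx":-1.26,"dy":-1.01,"dz":0,"spin":-54}]'
python3 - <<'E'
from h import *
rel([])
a=snapshot("side"); cv2.imwrite("pics/d13.png",cv2.resize(a[130:400,200:480,::-1],None,fx=2,fy=2))
cv2.imwrite("pics/w13.png",snapshot("wrist")[:,:,::-1])
E
```

```text
t: 12.22
tcp_pos: [0.4512, -0.252, 0.239]
tcp_rot: [-3.136, 0.013, 3.08]
force: [1.1, 1.9, -2.3]
grip_width: 0.001
t 12.22 tcp [ 0.4512 -0.252   0.239 ] rot [-3.136  0.013  3.08 ] q [-0.19  0.19 -0.25  0.   -1.12  0.13] F [ 1.1  1.9 -2.3] g 0.001
```

View pics/d13.png

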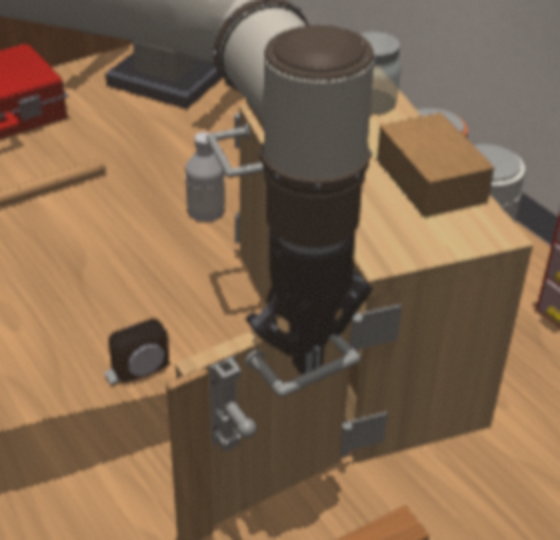

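View pics/w13.png

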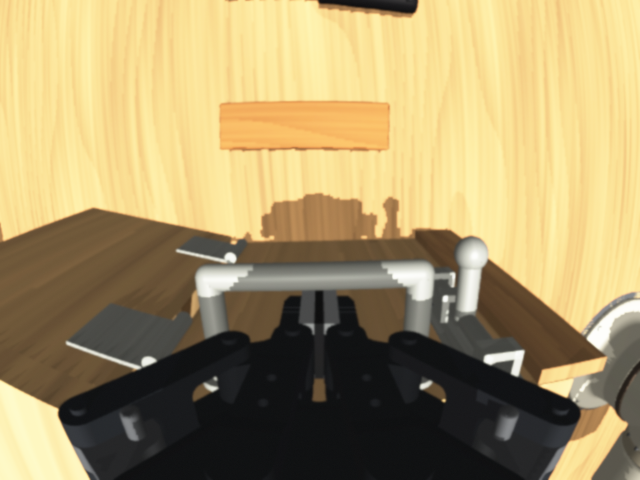

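```bash
python3 -m crank '[{"claw":0,"dx":0,"dy":0.08,"dz":0,"spin":0},{"claw":0,"dx":0,"dy":0.12,"dz":-0.1,"spin":0},{"claw":0,"dx":0,"dy":0.12,"dz":-1,"spin":0},{"claw":0,"dx":0,"dy":0.12,"dz":-2.2,"spin":0},{"claw":0,"dx":0,"dy":0.12,"dz":-2.2,"spin":0}]'
python3 - <<'E'
from h import *
rel([(W(-.15,.118,.35),CT+1.5*np.pi),(W(-.138,.118,.35),CT+1.5*np.pi)])
a=snapshot("scene"); cv2.imwrite("pics/s14.png",cv2.resize(a[130:400,150:430,::-1],None,fx=2,fy=2))
cv2.imwrite("pics/w14.png",snapshot("wrist")[:,:,::-1])
E
```

```text
t: 12.95
tcp_pos: [0.452, -0.2461, 0.3554]
tcp_rot: [-3.131, 0.025, 3.081]
force: [0.1, 0.0, -0.3]
grip_width: -0.001
t 12.95 tcp [ 0.452  -0.2461  0.3554] rot [-3.131  0.025  3.081] q [-0.18  0.11 -0.05  0.01 -1.38  0.12] F [ 0.1  0.  -0.3] g -0.001
dx -2.04 dy 6.98 dz 0.09 spin -78.4
dx -2.28 dy 6.93 dz 0.09 spin -78.4
```

View pics/s14.png

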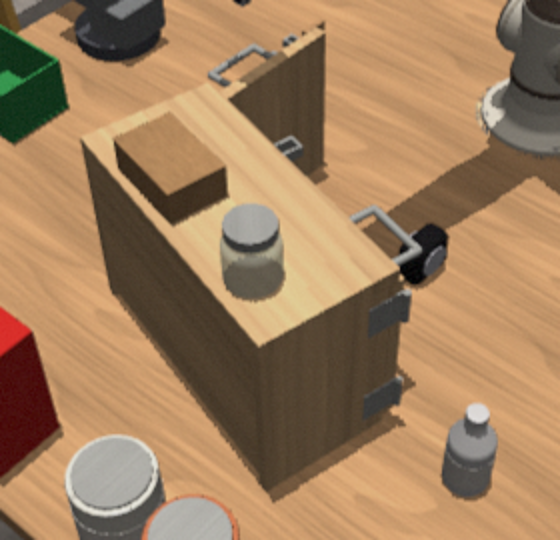

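View pics/w14.png

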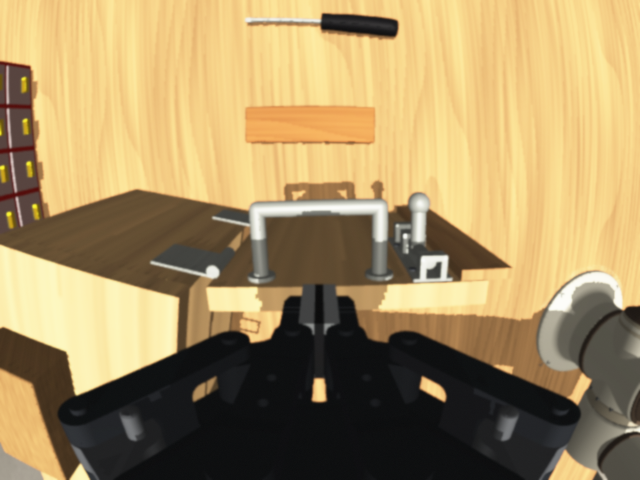

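```bash
python3 -m crank '[{"claw":0,"dx":0,"dy":1.2,"dz":0,"spin":-10},{"claw":0,"dx":-0.4,"dy":2.4,"dz":0,"spin":-20},{"claw":0,"dx":-0.8,"dy":3.5,"dz":0,"spin":-30},{"claw":0,"dx":-1.2,"dy":4.6,"dz":0,"spin":-40},{"claw":0,"dx":-1.6,"dy":5.6,"dz":0,"spin":-50},{"claw":0,"dx":-2.04,"dy":7,"dz":0.1,"spin":-60},{"claw":0,"dx":-2.04,"dy":7,"dz":0.1,"spin":-70},{"claw":0,"dx":-2.04,"dy":7,"dz":0.1,"spin":-78},{"claw":0,"dx":-2.2,"dy":6.95,"dz":0.1,"spin":-78},{"claw":0,"dx":-2.2,"dy":6.95,"dz":0.1,"spin":-78}]'
python3 - <<'E'
from h import *
rel([(W(-.138,.118,.27),CT+1.5*np.pi),(W(-.138,.118,.238),CT+1.5*np.pi)])
cv2.imwrite("pics/w15.png",snapshot("wrist")[:,:,::-1])
E
```

```text
t: 14.3
tcp_pos: [0.5813, 0.0946, 0.3434]
tcp_rot: [-3.126, -0.004, -1.844]
force: [0.0, 0.1, -1.0]
grip_width: 0.001
t 14.3 tcp [0.5813 0.0946 0.3434] rot [-3.126 -0.004 -1.844] q [ 0.44  0.26  0.1   0.01 -1.4   0.85] F [ 0.   0.1 -1. ] g 0.001
dx -0.00 dy -0.09 dz 1.47 spin -0.6
dx -0.01 dy -0.08 dz 2.11 spin -0.6
```

View pics/w15.png

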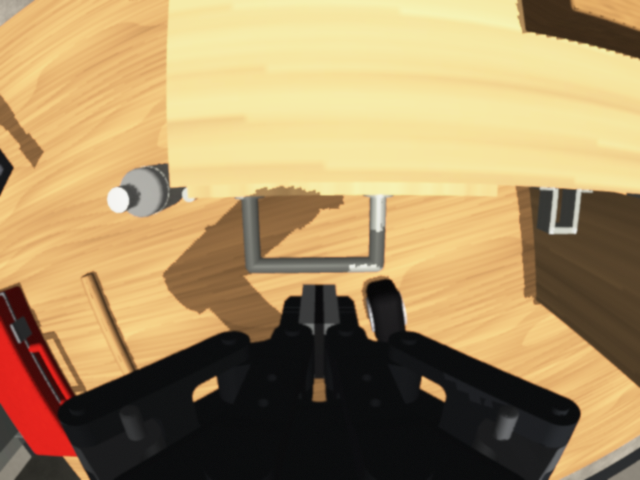

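```bash
python3 - <<'E'
from h import *
for u,v in((248,266),(381,265)): 
    P=onz('wrist',u,v,.248); c,s=np.cos(CT),np.sin(CT); d=P[:2]-[CX,CY]; print(P.round(4),(c*d[0]+s*d[1]).round(4),(-s*d[0]+c*d[1]).round(4))
E
```

```text
[0.5803 0.1452 0.248 ] -0.1579 0.1668
[0.5564 0.0574 0.248 ] -0.1581 0.0758
```

```bash
python3 -m crank '[{"claw":0,"dx":0,"dy":-0.15,"dz":0,"spin":0},{"claw":0,"dx":0,"dy":-0.15,"dz":0.7,"spin":0},{"claw":0,"dx":0,"dy":-0.15,"dz":1.3,"spin":0},{"claw":0,"dx":0,"dy":-0.15,"dz":1.5,"spin":0},{"claw":0,"dx":0,"dy":-0.15,"dz":1.5,"spin":0}]'
python3 - <<'E'
from h import *
rel([(W(-.136,.118,.239),CT+1.5*np.pi)])
cv2.imwrite("pics/w16.png",snapshot("wrist")[:,:,::-1])
E
```

```text
t: 14.98
tcp_pos: [0.5897, 0.0917, 0.2689]
tcp_rot: [-3.126, -0.005, -1.844]
force: [0.0, -0.2, 0.3]
grip_width: -0.0
t 14.97 tcp [0.5897 0.0917 0.2689] rot [-3.126 -0.005 -1.844] q [ 0.43  0.31 -0.02  0.01 -1.24  0.86] F [ 0.  -0.2  0.3] g -0.0
dx -0.01 dy 0.03 dz 0.60 spin -0.6
```

View pics/w16.png

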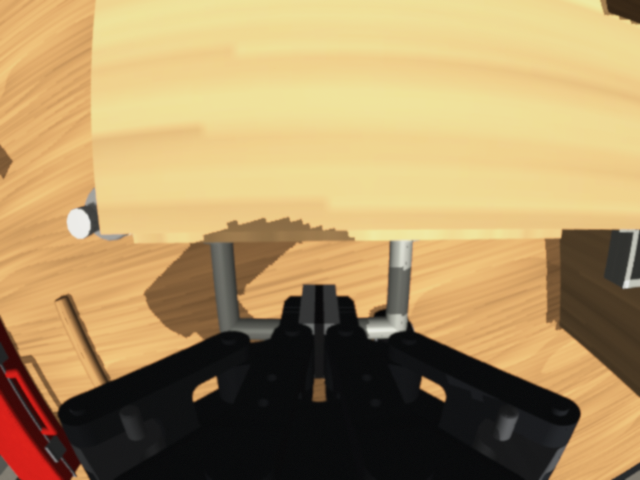

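```bash
python3 -m crank '[{"claw":0,"dx":0,"dy":0.02,"dz":0.2,"spin":0},{"claw":0,"dx":0,"dy":0.02,"dz":0.4,"spin":0},{"claw":0,"dx":0,"dy":0.02,"dz":0.6,"spin":0},{"claw":0,"dx":0,"dy":0.02,"dz":0.6,"spin":0}]'
cat >> h.py <<'E'
def left(ths,r=.081,o=.036,z=.239):
    HL=np.array([-.108,.199]);T=[]
    for th in np.radians(ths):
        c,s=np.cos(th),np.sin(th); P=HL+r*np.array([-s,-c])+o*np.array([-c,s])
        T.append((W(*P,z),CT+1.5*np.pi-th))
    rel(T)
E
python3 - <<'E'
from h import *
left([0,6,12,18,26,34,42])
E
```

```text
t: 15.52
tcp_pos: [0.589, 0.0917, 0.2385]
tcp_rot: [-3.127, -0.005, -1.844]
force: [-0.3, -0.5, 1.0]
grip_width: 0.004
t 15.53 tcp [0.589  0.0917 0.2385] rot [-3.127 -0.005 -1.844] q [ 0.43  0.32 -0.07  0.01 -1.17  0.86] F [-0.3 -0.5  1. ] g 0.004
dx -0.01 dy 0.17 dz -0.01 spin -0.6
dx -0.09 dy 0.33 dz -0.02 spin 5.4
dx -0.19 dy 0.49 dz -0.02 spin 11.4
dx -0.31 dy 0.64 dz -0.02 spin 17.4
dx -0.48 dy 0.81 dz -0.02 spin 25.4
dx -0.68 dy 0.96 dz -0.03 spin 33.4
dx -0.90 dy 1.08 dz -0.03 spin 41.4
```

```bash
python3 -m crank '[{"claw":0,"dx":0,"dy":0.17,"dz":0,"spin":0},{"claw":0,"dx":-0.09,"dy":0.33,"dz":0,"spin":5.4},{"claw":0,"dx":-0.19,"dy":0.49,"dz":0,"spin":11.4},{"claw":0,"dx":-0.31,"dy":0.64,"dz":0,"spin":17.4},{"claw":0,"dx":-0.48,"dy":0.81,"dz":0,"spin":25.4},{"claw":0,"dx":-0.68,"dy":0.96,"dz":0,"spin":33.4},{"claw":0,"dx":-0.68,"dy":0.96,"dz":0,"spin":33.4}]'
python3 - <<'E'
from h import *
left([34,42,50,58,66,74,82,90,98,104])
cv2.imwrite("pics/w17.png",snapshot("wrist")[:,:,::-1])
a=snapshot("side"); cv2.imwrite("pics/d17.png",cv2.resize(a[130:400,200:480,::-1],None,fx=2,fy=2))
E
```

```text
t: 16.4
tcp_pos: [0.5516, 0.138, 0.2382]
tcp_rot: [-3.126, 0.005, -2.424]
force: [-0.2, -0.2, -0.6]
grip_width: -0.002
t 16.4 tcp [0.5516 0.138  0.2382] rot [-3.126  0.005 -2.424] q [ 0.54  0.28 -0.14  0.02 -1.15  0.17] F [-0.2 -0.2 -0.6] g -0.002
dx -0.00 dy -0.01 dz -0.02 spin 0.1
dx -0.12 dy 0.20 dz -0.02 spin 8.1
dx -0.26 dy 0.40 dz -0.02 spin 16.1
dx -0.43 dy 0.58 dz -0.02 spin 24.1
dx -0.63 dy 0.73 dz -0.02 spin 32.1
dx -0.84 dy 0.86 dz -0.03 spin 40.1
dx -1.07 dy 0.95 dz -0.03 spin 48.1
dx -1.31 dy 1.01 dz -0.03 spin 56.1
dx -1.56 dy 1.03 dz -0.02 spin 64.1
dx -1.75 dy 1.03 dz -0.02 spin 70.1
```

View pics/d17.png

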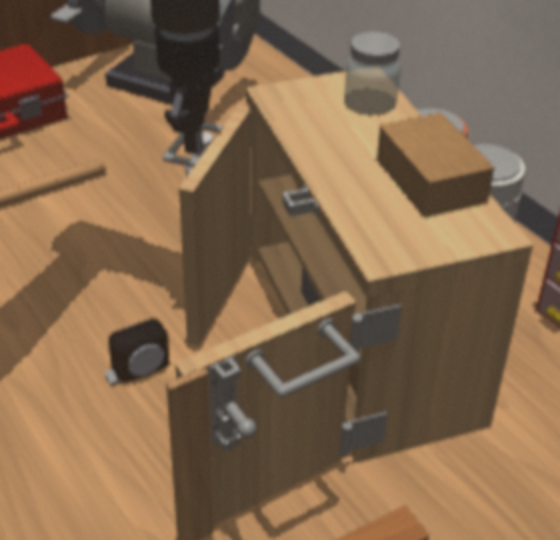

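View pics/w17.png

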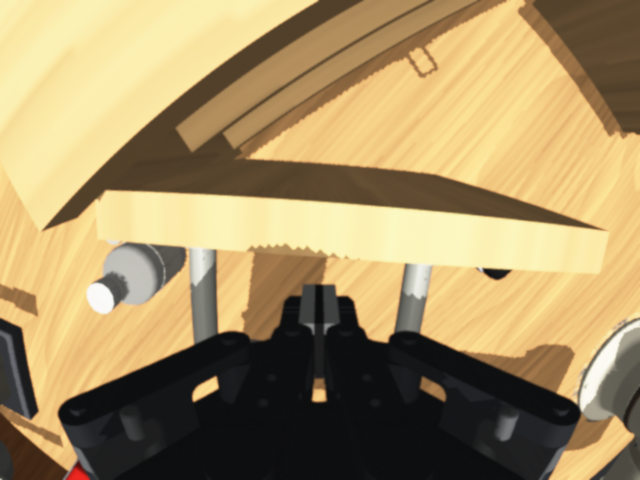

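```bash
python3 - <<'E'
from h import *
c,s=np.cos(CT),np.sin(CT)
for n,u,v,z in (('scene',384,374,0.0),('side',303,236,0.0)):
    d=onz(n,u,v,z)[:2]-[CX,CY]; print(c*d[0]+s*d[1],-s*d[0]+c*d[1])
E
python3 -m crank '[{"claw":0,"dx":-0.12,"dy":0.2,"dz":0,"spin":8},{"claw":0,"dx":-0.26,"dy":0.4,"dz":0,"spin":16},{"claw":0,"dx":-0.43,"dy":0.58,"dz":0,"spin":24},{"claw":0,"dx":-0.63,"dy":0.73,"dz":0,"spin":32},{"claw":0,"dx":-0.84,"dy":0.86,"dz":0,"spin":40},{"claw":0,"dx":-1.07,"dy":0.95,"dz":0,"spin":48},{"claw":0,"dx":-1.07,"dy":0.95,"dz":0,"spin":48}]'
python3 - <<'E'
from h import *
left([82,90,98,102])
E
```

```text
-0.1168998670071866 0.3391914536842545
-0.12310654774452187 0.32354153879349484
t: 17.38
tcp_pos: [0.5611, 0.2085, 0.237]
tcp_rot: [-3.135, 0.014, 3.024]
force: [-0.6, -0.1, -0.4]
grip_width: -0.001
t 17.38 tcp [0.5611 0.2085 0.237 ] rot [-3.135  0.014  3.024] q [ 0.63  0.33 -0.06  0.02 -1.17 -0.76] F [-0.6 -0.1 -0.4] g -0.001
dx 0.00 dy 0.01 dz -0.04 spin 0.3
dx -0.11 dy 0.23 dz -0.04 spin 8.3
dx -0.26 dy 0.43 dz -0.04 spin 16.3
dx -0.34 dy 0.52 dz -0.04 spin 20.3
```

```bash
python3 -m crank '[{"claw":0,"dx":-0.11,"dy":0.23,"dz":0,"spin":8},{"claw":0,"dx":-0.26,"dy":0.43,"dz":0,"spin":16},{"claw":0,"dx":-0.34,"dy":0.52,"dz":0,"spin":20},{"claw":0,"dx":-0.34,"dy":0.52,"dz":0,"spin":20}]'
python3 -m crank '[{"claw":0,"dx":0,"dy":-0.12,"dz":0,"spin":0},{"claw":0,"dx":0,"dy":-0.12,"dz":-0.1,"spin":0},{"claw":0,"dx":0,"dy":-0.12,"dz":-1,"spin":0},{"claw":0,"dx":0,"dy":-0.12,"dz":-2.2,"spin":0},{"claw":0,"dx":0,"dy":-0.12,"dz":-2.8,"spin":0},{"claw":0,"dx":0,"dy":-0.12,"dz":-2.8,"spin":0}]'
python3 - <<'E'
from h import *
rel([((.3,.45,.38),None)])
cv2.imwrite("pics/w18.png",snapshot("wrist")[:,:,::-1])
a=snapshot("side"); cv2.imwrite("pics/d18.png",cv2.resize(a[130:400,200:480,::-1],None,fx=2,fy=2))
E
```

```text
t: 17.88
tcp_pos: [0.5811, 0.232, 0.2369]
tcp_rot: [-3.14, 0.015, 2.678]
force: [-0.5, -0.6, -0.1]
grip_width: -0.001
t: 18.62
tcp_pos: [0.5773, 0.228, 0.381]
tcp_rot: [3.137, 0.019, 2.678]
force: [-0.5, -0.7, -0.8]
grip_width: 0.003
t 18.62 tcp [0.5773 0.228  0.381 ] rot [3.137 0.019 2.678] q [ 0.64  0.31  0.26  0.02 -1.51 -1.11] F [-0.5 -0.7 -0.8] g 0.003
dx 6.94 dy 1.50 dz -0.11 spin 0.0
```

View pics/d18.png

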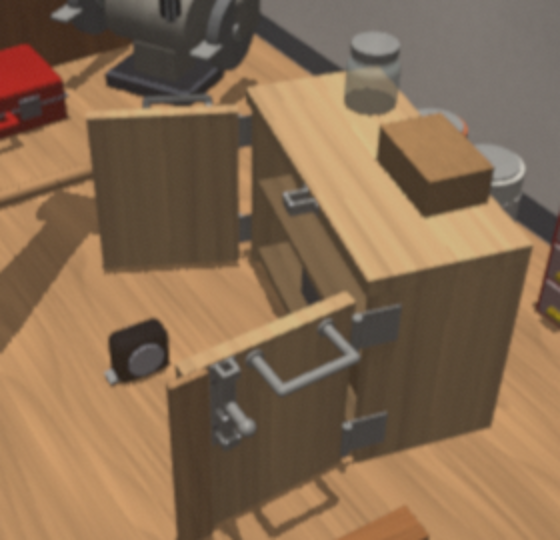

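View pics/w18.png

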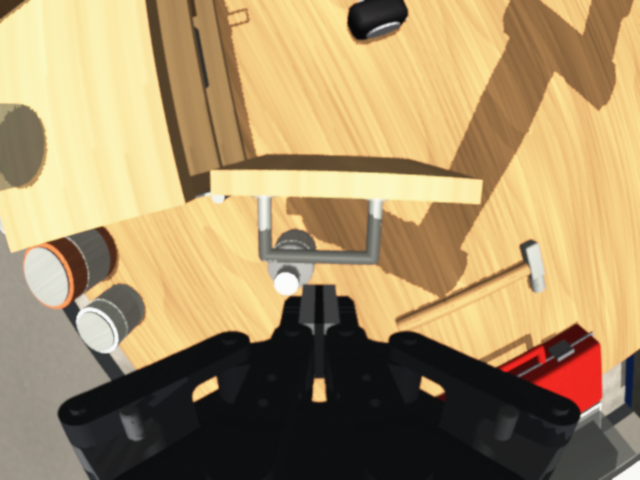

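```bash
python3 -m crank '[{"claw":0,"dx":1,"dy":0.2,"dz":0,"spin":0},{"claw":0,"dx":2.5,"dy":0.5,"dz":0,"spin":0},{"claw":0,"dx":3.5,"dy":0.8,"dz":0,"spin":0},{"claw":0,"dx":3.5,"dy":0.8,"dz":0,"spin":0}]'
python3 - <<'E'
from h import *
c,s=np.cos(CT),np.sin(CT)
def loc(n,u,v,z=.266):
    d=onz(n,u,v,z)[:2]-[CX,CY]; return np.array([c*d[0]+s*d[1],-s*d[0]+c*d[1]])
a=loc('side',245,189);b=loc('side',319,185);print('L',a,b,np.degrees(np.arctan2(*(a-b)[::-1])))
a=loc('side',200+170/2,130+385/2);b=loc('side',200+355/2,130+308/2);print('R',a,b,np.degrees(np.arctan2(*(a-b)[::-1])))
rel([])
x=snapshot("scene"); cv2.imwrite("pics/s19.png",x[:,:,::-1])
E
```

```text
t: 19.23
tcp_pos: [0.4345, 0.3434, 0.3727]
tcp_rot: [-3.137, 0.013, 2.684]
force: [-0.4, -0.0, 0.5]
grip_width: -0.005
L [-0.30042562  0.22534158] [-0.11265736  0.18592214] 168.14369734181437
R [-0.31700657 -0.25400794] [-0.11402348 -0.21014846] -167.80728692360012
t 19.23 tcp [0.4345 0.3434 0.3727] rot [-3.137  0.013  2.684] q [ 0.97  0.2   0.09  0.01 -1.46 -1.43] F [-0.4 -0.   0.5] g -0.005
```

View pics/s19.png

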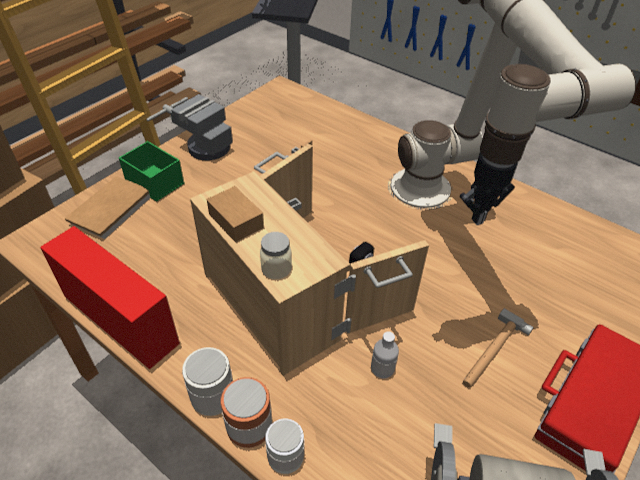

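Both doors stand open at about 102°. The arm is clear and the bystanders are where they were, so I'm handing in.

```bash
python3 - <<'E'
from station import robot
print(robot.job_done(), robot.read_state()['t'])
E
```

```text
the job is handed in; nothing more can be done
the job is handed in; nothing more can be done
```

I drew the bolt down with the shut fingertips, then hooked the right-hand door's pull and swung that door open. Only after that did I hook and open the left-hand door. I lifted clear, backed the arm off and handed the job in with about 19 s on the clock.

**Last checks:**
- **Doors:** I measured both at about 102° open.
- **Bolt:** Its knob ball was at z ≈ 0.213, which is the full 32 mm of travel.
- **Other things:** In the last pictures the jar, box, glue, tape and hammer look unmoved. The offcut and driver are hidden behind the open right-hand door in the final view; they looked in place in the earlier wrist pictures.

**One thing went wrong:** My first push on the bolt had the jaws at right angles to the cabinet front. The gripper jammed with the bolt about a third down, probably its finger linkage against the cabinet's top edge or the bolt's keeper. The wrist force read about 61 N upward and 33 N sideways (about 71 N in all) before I backed off. That is under the 120 N wrist limit. If the contact was on the gripper's body, it may have passed the 40 N limit; I could not tell which part touched. I turned the gripper 90° and redid the push, and it went down with under 9 N.

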